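Roll the sample vial onto the line of the photo board

ROBOT

A 7-joint arm with a two-finger parallel gripper is mounted at the origin on a cart in front of the work surface, level with it; the furniture and walls round the work are solid. World frame = base frame: x ahead of the robot, y to its left, z up, the work surface at z = 0. Lengths are in m, angles in rad, forces in N, time in s.
With the tool pointing down it reaches from about 0.4 to 0.85 m from the base axis. Payload 10.4 kg.
Tool frame: the origin (TCP) lies on the centre line of the jaws, within the pads' length; the fingertips stand 11 mm ahead of it and the grasp point (between the pads) lies 8 mm behind it (tip_reach is the distance from the TCP to the fingertips, in m); z points along the fingers, y is the line along which they close (so a half turn about z gives the same grasp; the last joint's range is limited). The gripper opens to 85 mm and grips with 20 to 120 N. Pads are 22 mm wide; open, the fingers measure 114 mm over their backs; the gripper's body (76 mm by 85 mm) begins 54 mm behind the grasp point. The pads swing forward as they close: fully open they stand 13 mm farther back than shut.
Start: joints at [1.17, 0.332, -0.065, 1.46, 0.022, 1.35, -0.088], TCP at [0.231, -0.581, 0.242] pointing down, gripper open.
Joint ranges: [-2.6, 2.6], [-0.5, 2.12], [-1.47, 1.34], [0.16, 2.42], [-1.27, 4.41], [0.06, 2.06], [-2.6, 2.6]. Speed limits (rad/s): [2.22, 2.22, 2.79, 2.79, 3.14, 3.14, 3.14].

INTERFACE

Orientations are given as a unit quaternion [x, y, z, w].
In Python, from workcell import get_obs, camera, hand_in, tip_reach gives the robot as it stands. The module is installed in compiled form; this text tells all that it offers.
- The arm moves only by the tool move_arm, never from a script. Its argument "plan" is a list of rows, each an object with "delta_pos": the shift along the tool's x, y, z in normalised numbers (1 is 0.75 m), a list of three; "turn": the turn, a rotation vector about the tool's x, y, z in a scale on which 1.0 is pi rad, a list of three; "fingers": the closure, from 0 (fully open) to 1 (shut). A call has 1 to 12 rows; each row is the pose to reach, as a shift and turn from the pose commanded when the call began, along the tool's axes at that moment; what a row does not reach only later rows make up. A row lasts 1/8 s, in which the tool goes at most 62.5 mm and 10.7 degrees, less where a joint would pass 70% of its speed; a pose out of reach is approached as far as the arm can. No shift or turn number may pass 1 either way. A call with a gripper value outside its range is refused whole. The fingers move at their own pace and stop on an object; "force" is the grip in N (left out, the last holds). Time passes only in rows, so rows that repeat a pose let the fingers close. It gives the time, the measured TCP pose, the force, the opening and the grip force at its end, in the units of the state.
- get_obs(): the state, without advancing time (a new reading comes with each control period).
- camera(name): name is "side" or "top"; returns a dict with "color" (400x640x3 uint8, red, green, blue), "range_z" (400x640 float32, m along the optical axis (not along the pixel's ray), 0 where there is no reading), "fx", "fy", "cx", "cy" (pixels), "k1" (the pictures are not rectified: a ray, as slopes to the right and down, at radius r is drawn at 1 + k1 r^2 times it, then the intrinsics apply), "R" (3x3) and "t" (3): a world point X has camera coordinates R X + t. Camera axes: x right, y down, z forward; pixel columns grow to the right and rows downward; lengths in m; the calibration is good to about 2 mm. A picture is of the moment at which its call begins.
- hand_in(): hands the job in; it is judged then, once.
The state is a dict: "clock": time; "joint_pos": joint angles; "joint_velocities": joint speeds; "tau": joint torques, N m; "position": TCP position; "ee_rot": TCP orientation; "ft_force": force on the tool from outside, world axes, zero at the start; "torque": the same for the moment, N m; "grip_width": opening from 0.0 (shut) to 1.0 (fully open); "grasp_force": force on a finger pad.
Only numpy, scipy, OpenCV 4.12 (cv2) and the standard library are available. Lean on these libraries where they do the work, as an engineer would, in place of code of your own. Each camera call takes 0.05 s, during which the arm holds its last target. There are 200 camera calls.

TASK

Get the blue-capped vial ready for its photograph: with the fingertips, roll it over the grey board until it lies at rest along the black line, with the line running under the middle of the vial from end to end. Roll it, do not drag it along without turning, and do not pick it up or stand it on end. Leave the orange-capped vial, the colour scale and the brass weight where they are.

Things in the scene. Friction and masses are not known exactly. Their poses are not given: they have to be found in the camera images.
- vial_blue: vial to roll: white cylinder with blue cap lying on the board, 32 mm diameter, 92 mm long, about 60 g. Origin mid-length on its axis, 16 mm above the board; x along the axis to the cap, z up at the start through a dark bar printed on it. It lies within 0.08 rad of the line. Stroked across its top it rolls half as far as the fingertip; it coasts a few mm at most.
- vial_orange: a second vial, the same but with an orange cap, lying on the board on the other side of the line; to be left alone. Origin and axes as for the blue one.
- line: black line on the board, 160 mm long, 6 mm wide, flat (nothing to feel). Origin at its middle, on the top face of the board (4 mm above the desk); x runs along the line, y across it, z up.
- board: grey rubber-faced photo board with metal corners, 180 x 320 mm, 4 mm thick, fixed flat on the desk. Origin at the centre of its underside; x along the short side, y along the long side, z up. The vials lie along x.
- colour_scale: black colour reference block with coloured fields, 45 x 140 x 9 mm, lying on the desk right of the board; bystander. Origin at the centre of its underside, y along its length.
- weight: brass knobbed weight, 45 mm in diameter and 40 mm high, standing on the desk right of the board; bystander. Origin at the centre of its underside.
Mind the look-alikes: they are no part of the job. Leave any green look-alike of the vial_blue alone.

How it is judged:
By the outcome, as a careful person would: the job done as asked, in the order asked, and still so for the second after the job is handed in, with the robot touching nothing.
It also fails if it takes over 64 s, if anything falls off the work surface, if the arm or the gripper's body presses on something with over 40 N, if the wrist force passes 120 N, or if a joint passes its speed limit or range.

## Working session

There is one attempt and no reset: what is moved stays moved. The work goes in short steps, Python scripts to look and compute and a tool call to move; the robot and the scene stay as the last step left them, time stands still between calls to the robot, and variables do not carry over. Pictures are saved under pics/ and viewed, at most 10 in all, crops included, and the job is handed in when it is done.

Besides the shell and the picture viewer there is one more tool, called as a command line: name --argument value ..., lists and objects as JSON in quotes. move_arm: Moves the arm, as the interface text tells. Its arguments: {"type":"object","properties":{"plan":{"type":"array","items":{"type":"object","properties":{"delta_pos":{"type":"array","items":{"type":"number"}},"turn":{"type":"array","items":{"type":"number"}},"fingers":{"type":"number"}}}},"force":{"type":"number"}},"required":["plan"]}

```bash
mkdir -p pics; cat > h.py <<'E'
import numpy as np, cv2
from workcell import get_obs, camera, hand_in, tip_reach
def shot(n,f=None):
    c=camera(n)
    if f: cv2.imwrite('pics/'+f,c['color'][:,:,::-1])
    return c
def ray(c,u,v):
    K=np.array([[c['fx'],0,c['cx']],[0,c['fy'],c['cy']],[0,0,1]])
    d=cv2.undistortPoints(np.array([[[u,v]]],float),K,np.array([c['k1'],0,0,0,0.]))[0,0]
    R=np.array(c['R']);return -R.T@c['t'],R.T@np.array([d[0],d[1],1])
def onz(c,u,v,z):
    o,d=ray(c,u,v);return o+d*(z-o[2])/d[2]
def rng(c,u,v):
    o,d=ray(c,u,v);return o+d*c['range_z'][int(v),int(u)]
E
python3 - <<'E'
from h import *
a=shot('top','top1.png');b=shot('side','side1.png')
for c in(a,b):print(c['fx'],c['k1'],-c['R'].T@c['t'],c['R'].round(3).tolist())
print(get_obs(),tip_reach)
E
```

```text
375.58609141540336 -0.036313998791720335 [ 0.32845688 -0.09060216  1.01458094] [[-0.105, -0.994, -0.001], [-0.971, 0.103, -0.215], [0.214, -0.022, -0.977]]
373.36683044255034 -0.03580508191386132 [ 0.42115324 -0.76171794  0.60244957] [[0.979, -0.205, 0.002], [-0.128, -0.619, -0.775], [0.16, 0.758, -0.632]]
{'clock': 0.1, 'joint_pos': array([ 1.17041439,  0.33284835, -0.06469219,  1.46085108,  0.02157977,
        1.34989041, -0.08850258]), 'joint_velocities': array([ 0.00127156,  0.00028154, -0.00020442, -0.0015362 ,  0.00062148,
        0.00054555,  0.00012106]), 'tau': array([ 1.63089233e-03, -6.26748061e+01,  4.94067720e-02, -3.92429388e+01,
        1.63630780e-02,  6.97834344e-03, -6.92664435e-05]), 'position': array([ 0.23042003, -0.58063309,  0.24157366]), 'ee_rot': array([ 9.82212434e-01,  1.87771964e-01, -1.42027925e-04, -6.35741317e-04]), 'ft_force': array([ 0.68129871,  0.08748958, -0.22004306]), 'torque': array([ 0.00906124,  0.00696553, -0.0443861 ]), 'grasp_force': 0.0, 'grip_width': 0.9990727912878786} 0.011
```

View pics/top1.png

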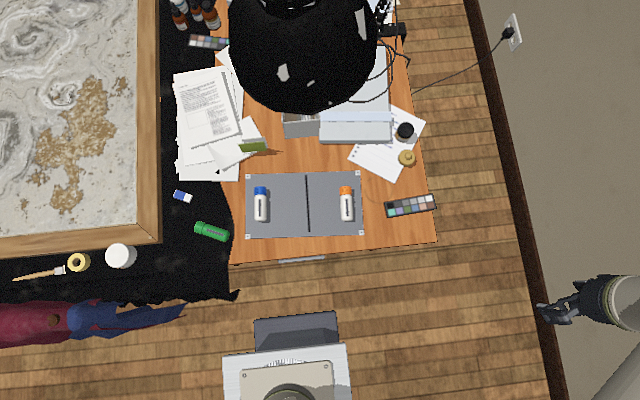

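View pics/side1.png

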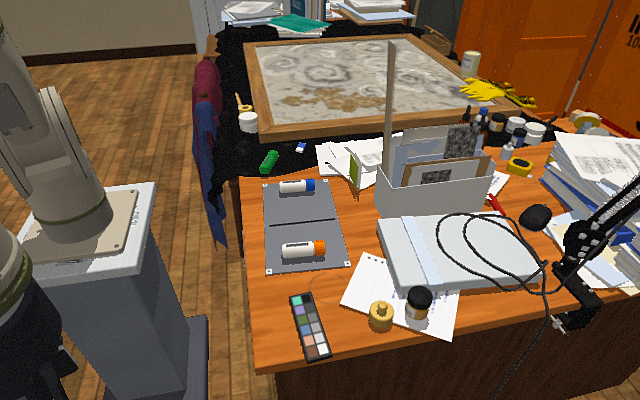

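The top view shows the blue vial at about (261,204), the orange one at (347,203) and the line at (308,203). The side view shows them at (297,186), (303,249) and (302,221). Next I'll enlarge both.

```bash
python3 - <<'E'
from h import *
a=cv2.imread('pics/top1.png')[165:245,240:370];b=cv2.imread('pics/side1.png')[170:280,255:355]
A=cv2.resize(a,None,fx=6,fy=6,interpolation=2);B=cv2.resize(b,None,fx=5,fy=5,interpolation=2)
cv2.imwrite('pics/topc.png',A);cv2.imwrite('pics/sidec.png',B)
c=camera('top')
for u,v in [(261,204),(347,203),(308,203),(280,215),(330,90),(300,60),(250,100),(290,125),(355,130),(252,148)]:print((u,v),rng(c,u,v).round(3))
E
```

```text
(261, 204) [0.527 0.023 0.033]
(347, 203) [ 0.505 -0.204  0.034]
(308, 203) [ 0.522 -0.102  0.003]
(280, 215) [ 0.498 -0.022  0.001]
(330, 90) [ 0.559 -0.139  0.57 ]
(300, 60) [ 0.57  -0.103  0.627]
(250, 100) [ 0.847  0.036 -0.001]
(290, 125) [ 0.717 -0.075  0.093]
(355, 130) [ 0.709 -0.253  0.032]
(252, 148) [0.687 0.037 0.029]
```

View pics/topc.png

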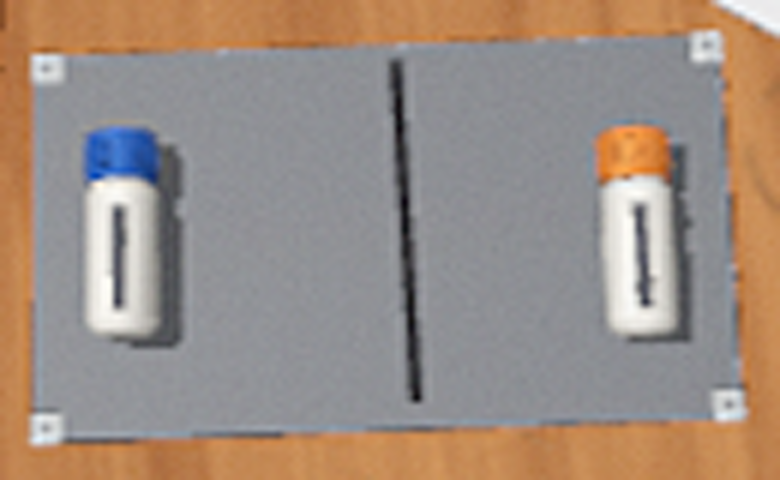

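View pics/sidec.png

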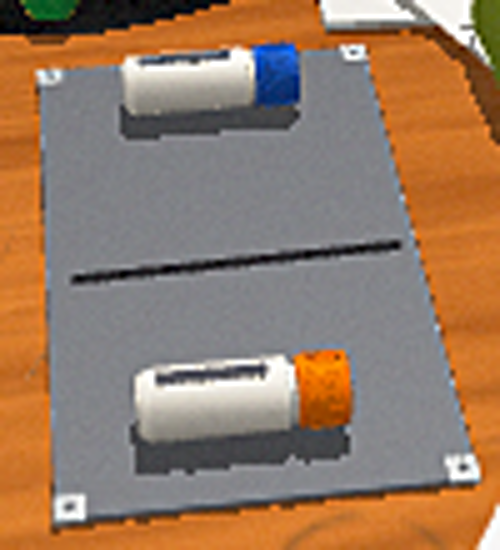

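The top crop shows the line running from (396,60) to (416,402). The blue vial's silhouette is centred on (122,127) at the cap end and (123,337) at the base. In the side crop the line runs from (72,280) to (402,243), and the vial axis from about (123,85) to (299,75).

```bash
python3 - <<'E'
from h import *
a=camera('top');b=camera('side')
T=lambda x,y,z:onz(a,240+(x+.5)/6-.5,165+(y+.5)/6-.5,z)
S=lambda x,y,z:onz(b,255+(x+.5)/5-.5,170+(y+.5)/5-.5,z)
def tri(p,q):
    (o,d),(o2,d2)=ray(a,240+p[0]/6-.4,165+p[1]/6-.4),ray(b,255+q[0]/5-.4,170+q[1]/5-.4)
    s=np.linalg.lstsq(np.c_[d,-d2],o2-o,rcond=None)[0];x,y=o+d*s[0],o2+d2*s[1];return ((x+y)/2).round(4),np.linalg.norm(x-y).round(4)
for n,p,q in [('lineF',(396,60),(402,243)),('lineN',(416,402),(72,280)),('c1',(48,68),(353,52)),('c2',(707,46),(463,467)),('c3',(729,405),(69,507)),('c4',(47,429),(49,76)),('barF',(119,205),(228,55)),('barN',(118,307),(140,61)),
 ('Obar',(640,205),(267,369)),('ObarN',(645,305),(155,380))]:
    print(n,*tri(p,q), T(*p,.004).round(4),S(*q,.004).round(4))
print('vial T',T(122,127,.02).round(4),T(123,337,.02).round(4),'S',S(299,75,.02).round(4),S(123,83,.02).round(4))
# depth-based: points with z>0.012 in area
r=a['range_z'];m=[]
for n,c in(('t',a),('s',b)):
  P=[]
  for v in range(150,260):
    for u in range(240,370):
      if c['range_z'][v,u]>0:P.append(rng(c,u,v))
  P=np.array(P);k=(P[:,2]>.028)&(P[:,2]<.045)&(P[:,1]>-.03)&(P[:,1]<.09)&(P[:,0]<.62)&(P[:,0]>.42)
  Q=P[k];print(n,k.sum(),Q.mean(0).round(4),Q.min(0).round(3),Q.max(0).round(3),np.polyfit(Q[:,0],Q[:,1],1))
L=[rng(a,u,v) for v in range(2,115,3) for u in range(225,405,4) if 0<r[v,u]<.75];L=np.array(L);print('lamp',L.min(0),L.max(0))
E
```

```text
lineF [ 0.6036 -0.1034  0.0027] 0.0008 [ 0.6029 -0.1033  0.004 ] [ 0.6036 -0.1047  0.004 ]
lineN [ 0.444  -0.096   0.0015] 0.0 [ 0.4438 -0.096   0.004 ] [ 0.444  -0.0988  0.004 ]
c1 [0.6163 0.058  0.0023] 0.0005 [0.6162 0.0578 0.004 ] [0.6155 0.0555 0.004 ]
c2 [ 0.5949 -0.2482  0.0017] 0.0001 [ 0.5943 -0.2478  0.004 ] [ 0.5943 -0.2502  0.004 ]
c3 [ 0.4278 -0.2361  0.0015] 0.0 [ 0.4276 -0.2357  0.004 ] [ 0.4277 -0.2383  0.004 ]
c4 [0.4493 0.0702 0.0018] 0.0 [0.4491 0.0699 0.004 ] [0.4492 0.0671 0.004 ]
barF [0.5415 0.0263 0.0332] 0.0002 [0.5479 0.0299 0.004 ] [0.5475 0.0667 0.004 ]
barN [0.4957 0.0303 0.0332] 0.0003 [0.5009 0.0339 0.004 ] [0.4994 0.0709 0.004 ]
Obar [ 0.5179 -0.2041  0.0328] 0.0014 [ 0.5228 -0.2073  0.004 ] [ 0.5235 -0.1757  0.004 ]
ObarN [ 0.4715 -0.2006  0.0329] 0.0016 [ 0.4766 -0.2038  0.004 ] [ 0.4732 -0.1723  0.004 ]
vial T [0.5804 0.0239 0.02  ] [0.4845 0.0308 0.02  ] S [0.5778 0.0191 0.02  ] [0.4859 0.0308 0.02  ]
t 316 [0.5318 0.0258 0.0326] [0.487 0.01  0.028] [0.577 0.042 0.039] [-0.06374459  0.05973505]
s 210 [0.531  0.0202 0.0324] [0.486 0.008 0.028] [0.576 0.037 0.037] [-0.08387731  0.06469267]
lamp [ 0.54701551 -0.21781319  0.51995965] [ 0.66031065 -0.00506083  0.69368369]
```

Units first: shifts go in shares of 0.75 m and turns go in shares of pi rad. So 0.502 m / 0.75 = 0.6693, -0.464 m / 0.75 = -0.6187, -1.122 rad / 3.1416 = -0.3571.

move_arm --plan '[{"delta_pos": [0.6693,-0.6187,0.1867],"turn": [0,0,-0.3571],"fingers": 0.6},{"delta_pos": [0.6693,-0.6187,0.1867],"turn": [0,0,-0.3571],"fingers": 0.6},{"delta_pos": [0.6693,-0.6187,0.1867],"turn": [0,0,-0.3571],"fingers": 0.6},{"delta_pos": [0.6693,-0.6187,0.1867],"turn": [0,0,-0.3571],"fingers": 0.6},{"delta_pos": [0.6693,-0.6187,0.1867],"turn": [0,0,-0.3571],"fingers": 0.6},{"delta_pos": [0.6693,-0.6187,0.1867],"turn": [0,0,-0.3571],"fingers": 0.6},{"delta_pos": [0.6693,-0.6187,0.1867],"turn": [0,0,-0.3571],"fingers": 0.6},{"delta_pos": [0.6693,-0.6187,0.1867],"turn": [0,0,-0.3571],"fingers": 0.6},{"delta_pos": [0.6693,-0.6187,0.1867],"turn": [0,0,-0.3571],"fingers": 0.6},{"delta_pos": [0.6693,-0.6187,0.1867],"turn": [0,0,-0.3571],"fingers": 0.6},{"delta_pos": [0.6693,-0.6187,0.1867],"turn": [0,0,-0.3571],"fingers": 0.6},{"delta_pos": [0.6693,-0.6187,0.1867],"turn": [0,0,-0.3571],"fingers": 0.6}]'

```text
clock: 1.75
position: [0.5264, 0.0404, 0.1016]
ee_rot: [0.73, 0.684, 0.001, -0.001]
ft_force: [-1.0, -0.0, 0.2]
grip_width: 0.402
grasp_force: 0.0
```

To row units: 0.053 m / 0.75 = 0.0707, 0.05 m / 0.75 = 0.0667.

move_arm --plan '[{"delta_pos": [0,0,0.04],"turn": [0,0,0],"fingers": 0.6},{"delta_pos": [0,0,0.0667],"turn": [0,0,0],"fingers": 0.6},{"delta_pos": [0,0,0.0707],"turn": [0,0,0],"fingers": 0.6},{"delta_pos": [0,0,0.0707],"turn": [0,0,0],"fingers": 0.6}]'

```text
clock: 2.25
position: [0.5262, 0.0351, 0.0498]
ee_rot: [0.732, 0.681, 0.0, 0.0]
ft_force: [0.5, 0.8, 0.2]
grip_width: 0.4
grasp_force: 0.0
```

```bash
python3 - <<'E'
from h import *
c=shot('side');s=c['color'][110:230,240:360,::-1]
cv2.imwrite('pics/s2.png',cv2.resize(s,None,fx=5,fy=5,interpolation=2));o=get_obs();print(o['position'],o['ft_force'])
E
```

```text
[0.52652221 0.03522124 0.05011451] [ 0.00578461  0.44406746 -0.36280281]
```

View pics/s2.png

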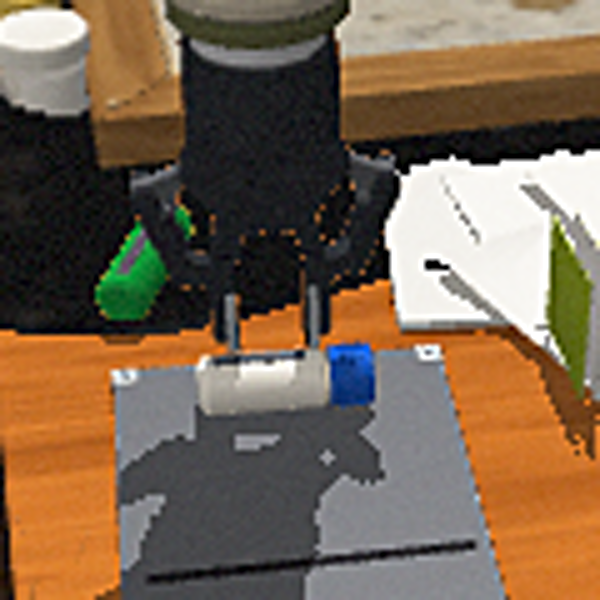

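The tips sit over the white body, with their lower ends at crop (228,345) and (318,335), just above the vial's top. I'll feel for contact.

To row units: 0.004 m / 0.75 = 0.0053, 0.002 m / 0.75 = 0.0027.

move_arm --plan '[{"delta_pos": [0,0,0.0027],"fingers": 0.6},{"delta_pos": [0,0,0.0053],"fingers": 0.6},{"delta_pos": [0,0,0.0053],"fingers": 0.6}]'

```text
validation failed for argument at $.pl...
```

To row units: 0.004 m / 0.75 = 0.0053, 0.002 m / 0.75 = 0.0027.

move_arm --plan '[{"delta_pos": [0,0,0.0027],"turn": [0,0,0],"fingers": 0.6},{"delta_pos": [0,0,0.0053],"turn": [0,0,0],"fingers": 0.6},{"delta_pos": [0,0,0.0053],"turn": [0,0,0],"fingers": 0.6}]'

```text
clock: 2.68
position: [0.5265, 0.0357, 0.0461]
ee_rot: [0.732, 0.682, 0.0, 0.0]
ft_force: [-1.6, -0.1, 6.0]
grip_width: 0.403
grasp_force: 3.1
```

Contact at 6 N. First stroke.

move_arm --plan '[{"delta_pos": [-0.0053,0,0],"turn": [0,0,0],"fingers": 0.6},{"delta_pos": [-0.0133,0,0],"turn": [0,0,0],"fingers": 0.6},{"delta_pos": [-0.0227,0,0],"turn": [0,0,0],"fingers": 0.6},{"delta_pos": [-0.032,0,0],"turn": [0,0,0],"fingers": 0.6},{"delta_pos": [-0.0387,0,0],"turn": [0,0,0],"fingers": 0.6},{"delta_pos": [-0.0427,0,0],"turn": [0,0,0],"fingers": 0.6},{"delta_pos": [-0.0427,0,0],"turn": [0,0,0],"fingers": 0.6}]'

```text
clock: 3.55
position: [0.5244, 0.0033, 0.0461]
ee_rot: [0.732, 0.681, 0.0, 0.001]
ft_force: [-0.9, -0.2, 5.6]
grip_width: 0.398
grasp_force: 3.0
```

```bash
cat >> h.py <<'E'
def vial(y0,y1):
    # body+cap points from both cameras, using colour-free height gate; only the part away from the gripper
    out={}
    for n in('top','side'):
        c=camera(n);v,u=np.mgrid[150:265,235:375];K=np.array([[c['fx'],0,c['cx']],[0,c['fy'],c['cy']],[0,0,1]])
        d=cv2.undistortPoints(np.c_[u.ravel(),v.ravel()].astype(float)[:,None],K,np.array([c['k1'],0,0,0,0.]))[:,0]
        z=c['range_z'][v,u].ravel();R=c['R'];P=(np.c_[d,np.ones(len(d))]*z[:,None]-c['t'])@R
        h=c['color'][v,u].reshape(-1,3).astype(int)
        blue=(h[:,2]>h[:,0]+60)&(h[:,2]>h[:,1]+40);white=(h.min(1)>120)&(h.max(1)-h.min(1)<40)
        k=(P[:,1]>y0)&(P[:,1]<y1)&(P[:,2]>.008)&(P[:,2]<.042)&(P[:,0]<.6)&(P[:,0]>.46)&(z>0)
        B=P[k&blue];W=P[k&white]
        out[n]=(B,W)
        print(n,'cap',len(B),B.mean(0).round(4),'body',len(W),W.mean(0).round(4) if len(W) else '')
    return out
E
python3 - <<'E'
from h import *
vial(-.06,.06);o=get_obs();print(o['position'],o['ft_force'])
E
```

```text
top cap 0 [nan nan nan] body 0 
side cap 106 [ 0.5641 -0.0024  0.0263] body 203 [0.5182 0.0009 0.0268]
[0.52437841 0.00350926 0.04609006] [-1.51173133 -0.56389252  5.41632068]h.py:27: RuntimeWarning: Mean of empty slice.
  print(n,'cap',len(B),B.mean(0).round(4),'body',len(W),W.mean(0).round(4) if len(W) else '')
  ret = um.true_divide(
```

```bash
cat >> h.py <<'E'
from scipy.optimize import least_squares
def axis(y0,y1,cams=('side',)):
    o=vial(y0,y1)
    for n in cams:
        P=np.vstack(o[n])
        if len(P)<40: continue
        f=lambda p:np.hypot(P[:,1]-p[0]-p[1]*(P[:,0]-.53),P[:,2]-p[2])-.016
        s=least_squares(f,[(y0+y1)/2,-.06,.02],loss='soft_l1',f_scale=.001)
        print(n,'y@.53 slope z',s.x.round(4),'rms',np.sqrt(np.mean(s.fun**2)).round(5),'x',P[:,0].min().round(4),P[:,0].max().round(4))
def linefit(n,y0=-.125,y1=-.075):
    c=camera(n);Q=[]
    for v in range(150,265):
        for u in range(235,375):
            if c['color'][v,u].max()<45:
                p=onz(c,u,v,.004)
                if .45<p[0]<.6 and y0<p[1]<y1:Q.append(p)
    Q=np.array(Q);b=np.polyfit(Q[:,0]-.53,Q[:,1],1);print(n,'line y@.53 slope',b[1].round(4),b[0].round(4),len(Q))
E
python3 - <<'E'
from h import *
axis(-.06,.06);linefit('side')
E
```

```text
top cap 0 [nan nan nan] body 0 
side cap 106 [ 0.5642 -0.0023  0.0265] body 205 [0.5179 0.0012 0.0265]
side y@.53 slope z [ 0.0105 -0.0726  0.0188] rms 0.00165 x 0.4841 0.5751
side line y@.53 slope -0.1024 -0.0421 77h.py:27: RuntimeWarning: Mean of empty slice.
  print(n,'cap',len(B),B.mean(0).round(4),'body',len(W),W.mean(0).round(4) if len(W) else '')
  ret = um.true_divide(
```

To row units: -0.02 m / 0.75 = -0.0267, -0.018 m / 0.75 = -0.024, -0.02 rad / 3.1416 = -0.0064.

move_arm --plan '[{"delta_pos": [0,0,-0.008],"turn": [0,0,0],"fingers": 0.6},{"delta_pos": [0.024,0,-0.008],"turn": [0,0,0],"fingers": 0.6},{"delta_pos": [0.024,0,-0.004],"turn": [0,0,0],"fingers": 0.6},{"delta_pos": [0.024,0,0],"turn": [0,0,0],"fingers": 0.6},{"delta_pos": [0.0173,0,0],"turn": [0,0,-0.001],"fingers": 0.6},{"delta_pos": [0.0093,0,0],"turn": [0,0,-0.0019],"fingers": 0.6},{"delta_pos": [0,0,0],"turn": [0,0,-0.0032],"fingers": 0.6},{"delta_pos": [-0.0093,0,0],"turn": [0,0,-0.0045],"fingers": 0.6},{"delta_pos": [-0.0173,0,0],"turn": [0,0,-0.0057],"fingers": 0.6},{"delta_pos": [-0.024,0,0],"turn": [0,0,-0.0064],"fingers": 0.6},{"delta_pos": [-0.0267,0,0],"turn": [0,0,-0.0064],"fingers": 0.6},{"delta_pos": [-0.0267,0,0],"turn": [0,0,-0.0064],"fingers": 0.6}]'

```text
clock: 5.3
position: [0.5229, -0.0177, 0.0459]
ee_rot: [0.725, 0.688, 0.0, 0.001]
ft_force: [-0.7, -0.5, 7.0]
grip_width: 0.398
grasp_force: 3.9
```

```bash
python3 - 2>/dev/null <<'E'
from h import *
axis(-.08,.04);print(get_obs()['ft_force'])
E
```

```text
top cap 0 [nan nan nan] body 0 
side cap 103 [ 0.5631 -0.0219  0.0263] body 263 [ 0.516  -0.0192  0.0267]
side y@.53 slope z [-0.0092 -0.0589  0.0187] rms 0.00169 x 0.4828 0.5744
[-1.78916259 -0.64570919  7.25315494]
```

To row units: -0.02 m / 0.75 = -0.0267, -0.018 m / 0.75 = -0.024, -0.02 rad / 3.1416 = -0.0064.

move_arm --plan '[{"delta_pos": [0,0,-0.008],"turn": [0,0,0],"fingers": 0.6},{"delta_pos": [0.024,0,-0.008],"turn": [0,0,0],"fingers": 0.6},{"delta_pos": [0.024,0,-0.004],"turn": [0,0,0],"fingers": 0.6},{"delta_pos": [0.024,0,0],"turn": [0,0,0],"fingers": 0.6},{"delta_pos": [0.0173,0,0],"turn": [0,0,-0.001],"fingers": 0.6},{"delta_pos": [0.0093,0,0],"turn": [0,0,-0.0019],"fingers": 0.6},{"delta_pos": [0,0,0],"turn": [0,0,-0.0032],"fingers": 0.6},{"delta_pos": [-0.0093,0,0],"turn": [0,0,-0.0045],"fingers": 0.6},{"delta_pos": [-0.0173,0,0],"turn": [0,0,-0.0057],"fingers": 0.6},{"delta_pos": [-0.024,0,0],"turn": [0,0,-0.0064],"fingers": 0.6},{"delta_pos": [-0.0267,0,0],"turn": [0,0,-0.0064],"fingers": 0.6},{"delta_pos": [-0.0267,0,0],"turn": [0,0,-0.0064],"fingers": 0.6}]'

```text
clock: 6.9
position: [0.5217, -0.0371, 0.0458]
ee_rot: [0.718, 0.696, -0.0, 0.001]
ft_force: [-3.0, -0.8, 10.5]
grip_width: 0.399
grasp_force: 5.1
```

```bash
python3 - 2>/dev/null <<'E'
from h import *
axis(-.09,.02);print(get_obs()['ft_force'])
E
```

```text
top cap 0 [nan nan nan] body 0 
side cap 108 [ 0.5621 -0.0407  0.0263] body 278 [ 0.5151 -0.0387  0.0265]
side y@.53 slope z [-0.0289 -0.0448  0.0186] rms 0.00173 x 0.482 0.5734
[-3.56464558 -0.04147393 10.18187441]
```

To row units: -0.02 m / 0.75 = -0.0267, -0.013 m / 0.75 = -0.0173, 0.013 rad / 3.1416 = 0.0041.

move_arm --plan '[{"delta_pos": [0,0,-0.008],"turn": [0,0,0],"fingers": 0.6},{"delta_pos": [0.024,0,-0.008],"turn": [0,0,0.0041],"fingers": 0.6},{"delta_pos": [0.024,0,-0.004],"turn": [0,0,0.0041],"fingers": 0.6},{"delta_pos": [0.024,0,-0.0007],"turn": [0,0,0.0041],"fingers": 0.6},{"delta_pos": [0.0173,0,-0.0007],"turn": [0,0,0.0041],"fingers": 0.6},{"delta_pos": [0.0093,0,-0.0007],"turn": [0,0,0.0041],"fingers": 0.6},{"delta_pos": [0,0,-0.0007],"turn": [0,0,0.0041],"fingers": 0.6},{"delta_pos": [-0.0093,0,-0.0007],"turn": [0,0,0.0041],"fingers": 0.6},{"delta_pos": [-0.0173,0,-0.0007],"turn": [0,0,0.0041],"fingers": 0.6},{"delta_pos": [-0.024,0,-0.0007],"turn": [0,0,0.0041],"fingers": 0.6},{"delta_pos": [-0.0267,0,-0.0007],"turn": [0,0,0.0041],"fingers": 0.6},{"delta_pos": [-0.0267,0,-0.0007],"turn": [0,0,0.0041],"fingers": 0.6}]'

```text
clock: 8.5
position: [0.5206, -0.0573, 0.0458]
ee_rot: [0.723, 0.691, -0.0, 0.0]
ft_force: [-2.6, -1.1, 5.2]
grip_width: 0.398
grasp_force: 2.8
```

```bash
python3 - 2>/dev/null <<'E'
from h import *
axis(-.1,.0);print(get_obs()['ft_force'])
E
```

```text
top cap 0 [nan nan nan] body 0 
side cap 112 [ 0.5624 -0.0589  0.0268] body 274 [ 0.5143 -0.0581  0.0268]
side y@.53 slope z [-0.0481 -0.0348  0.0188] rms 0.00164 x 0.4815 0.5732
[-1.49493433 -1.08725282  5.22086976]
```

To row units: -0.02 m / 0.75 = -0.0267, -0.018 m / 0.75 = -0.024, 0.01 rad / 3.1416 = 0.0032.

move_arm --plan '[{"delta_pos": [0,0,-0.008],"turn": [0,0,0],"fingers": 0.6},{"delta_pos": [0.024,0,-0.008],"turn": [0,0,0],"fingers": 0.6},{"delta_pos": [0.024,0,-0.004],"turn": [0,0,0],"fingers": 0.6},{"delta_pos": [0.024,0,0],"turn": [0,0,0],"fingers": 0.6},{"delta_pos": [0.0173,0,0],"turn": [0,0,0.0003],"fingers": 0.6},{"delta_pos": [0.0093,0,0],"turn": [0,0,0.001],"fingers": 0.6},{"delta_pos": [0,0,0],"turn": [0,0,0.0016],"fingers": 0.6},{"delta_pos": [-0.0093,0,0],"turn": [0,0,0.0022],"fingers": 0.6},{"delta_pos": [-0.0173,0,0],"turn": [0,0,0.0029],"fingers": 0.6},{"delta_pos": [-0.024,0,0],"turn": [0,0,0.0032],"fingers": 0.6},{"delta_pos": [-0.0267,0,0],"turn": [0,0,0.0032],"fingers": 0.6},{"delta_pos": [-0.0267,0,0],"turn": [0,0,0.0032],"fingers": 0.6}]'

```text
clock: 10.1
position: [0.5201, -0.0766, 0.0459]
ee_rot: [0.726, 0.688, 0.0, 0.0]
ft_force: [0.8, -0.4, 4.1]
grip_width: 0.401
grasp_force: 2.0
```

```bash
python3 - 2>/dev/null <<'E'
from h import *
axis(-.12,-.02);axis(-.12,-.02);print(get_obs()['ft_force'])
E
```

```text
top cap 0 [nan nan nan] body 0 
side cap 118 [ 0.5614 -0.0785  0.0269] body 276 [ 0.5133 -0.0778  0.0266]
side y@.53 slope z [-0.0674 -0.047   0.0186] rms 0.00173 x 0.4812 0.5725
top cap 0 [nan nan nan] body 0 
side cap 117 [ 0.5614 -0.078   0.0271] body 274 [ 0.5137 -0.0776  0.0267]
side y@.53 slope z [-0.0673 -0.0426  0.0186] rms 0.00161 x 0.481 0.5729
[ 1.01693207 -0.42647307  3.75585714]
```

To row units: -0.02 m / 0.75 = -0.0267, -0.018 m / 0.75 = -0.024.

move_arm --plan '[{"delta_pos": [0,0,-0.008],"turn": [0,0,0],"fingers": 0.6},{"delta_pos": [0.024,0,-0.008],"turn": [0,0,0],"fingers": 0.6},{"delta_pos": [0.024,0,-0.004],"turn": [0,0,0],"fingers": 0.6},{"delta_pos": [0.024,0,0],"turn": [0,0,0],"fingers": 0.6},{"delta_pos": [0.0173,0,0],"turn": [0,0,0],"fingers": 0.6},{"delta_pos": [0.0093,0,0],"turn": [0,0,0],"fingers": 0.6},{"delta_pos": [0,0,0],"turn": [0,0,0],"fingers": 0.6},{"delta_pos": [-0.0093,0,0],"turn": [0,0,0],"fingers": 0.6},{"delta_pos": [-0.0173,0,0],"turn": [0,0,0],"fingers": 0.6},{"delta_pos": [-0.024,0,0],"turn": [0,0,0],"fingers": 0.6},{"delta_pos": [-0.0267,0,0],"turn": [0,0,0],"fingers": 0.6},{"delta_pos": [-0.0267,0,0],"turn": [0,0,0],"fingers": 0.6}]'

```text
clock: 11.8
position: [0.5189, -0.0965, 0.0458]
ee_rot: [0.726, 0.688, 0.0, 0.0]
ft_force: [0.5, -0.2, 2.9]
grip_width: 0.398
grasp_force: 1.5
```

```bash
python3 - 2>/dev/null <<'E'
from h import *
axis(-.14,-.04);axis(-.14,-.04);print(get_obs()['ft_force'])
E
```

```text
top cap 0 [nan nan nan] body 0 
side cap 118 [ 0.5603 -0.0978  0.0268] body 242 [ 0.5134 -0.0961  0.0259]
side y@.53 slope z [-0.0866 -0.0523  0.0186] rms 0.00166 x 0.4801 0.5716
top cap 0 [nan nan nan] body 0 
side cap 117 [ 0.5603 -0.0978  0.027 ] body 244 [ 0.5137 -0.0961  0.026 ]
side y@.53 slope z [-0.0866 -0.0486  0.0184] rms 0.0019 x 0.4801 0.5716
[ 0.72425065 -0.80737054  2.21868259]
```

To row units: 0.017 m / 0.75 = 0.0227, -0.014 m / 0.75 = -0.0187.

move_arm --plan '[{"delta_pos": [0,0,-0.008],"turn": [0,0,0],"fingers": 0.6},{"delta_pos": [0.0227,0,-0.008],"turn": [0,0,0],"fingers": 0.6},{"delta_pos": [0.0227,0,-0.004],"turn": [0,0,0],"fingers": 0.6},{"delta_pos": [0.0227,0,0.0004],"turn": [0,0,0],"fingers": 0.6},{"delta_pos": [0.0173,0,0.0004],"turn": [0,0,0],"fingers": 0.6},{"delta_pos": [0.0093,0,0.0004],"turn": [0,0,0],"fingers": 0.6},{"delta_pos": [0,0,0.0004],"turn": [0,0,0],"fingers": 0.6},{"delta_pos": [-0.008,0,0.0004],"turn": [0,0,0],"fingers": 0.6},{"delta_pos": [-0.0147,0,0.0004],"turn": [0,0,0],"fingers": 0.6},{"delta_pos": [-0.0187,0,0.0004],"turn": [0,0,0],"fingers": 0.6},{"delta_pos": [-0.0187,0,0.0004],"turn": [0,0,0],"fingers": 0.6},{"delta_pos": [-0.0187,0,0.0004],"turn": [0,0,0],"fingers": 0.6}]'

```text
clock: 13.5
position: [0.5182, -0.1109, 0.0459]
ee_rot: [0.726, 0.688, -0.0, 0.0]
ft_force: [-1.3, -1.4, 8.7]
grip_width: 0.402
grasp_force: 3.9
```

To row units: 0.22 m / 0.75 = 0.2933, 0.18 m / 0.75 = 0.24.

move_arm --plan '[{"delta_pos": [0,0,-0.0133],"turn": [0,0,0],"fingers": 0.6},{"delta_pos": [0,0,-0.0533],"turn": [0,0,0],"fingers": 0.6},{"delta_pos": [0.08,0,-0.0533],"turn": [0,0,0],"fingers": 0.6},{"delta_pos": [0.16,0,-0.0533],"turn": [0,0,0],"fingers": 0.6},{"delta_pos": [0.24,0,-0.0533],"turn": [0,0,0],"fingers": 0.6},{"delta_pos": [0.2933,0,-0.0533],"turn": [0,0,0],"fingers": 0.6},{"delta_pos": [0.2933,0,-0.0533],"turn": [0,0,0],"fingers": 0.6}]'

```text
clock: 14.38
position: [0.5293, 0.1133, 0.0859]
ee_rot: [0.724, 0.69, 0.001, -0.001]
ft_force: [-0.5, -1.1, 0.1]
grip_width: 0.399
grasp_force: 0.0
```

```bash
python3 - 2>/dev/null <<'E'
from h import *
axis(-.15,-.05,('top','side'))
a=cv2.imread;A=shot('top')['color'][165:245,270:350,::-1];B=shot('side')['color'][190:260,260:350,::-1]
A=cv2.resize(A,(600,600),interpolation=2);cv2.imwrite('pics/t3.png',A)
cv2.imwrite('pics/s3.png',cv2.resize(B,(720,560),interpolation=2))
E
```

```text
top cap 93 [ 0.5598 -0.1029  0.0319] body 282 [ 0.5139 -0.1008  0.031 ]
side cap 125 [ 0.5594 -0.1137  0.0274] body 318 [ 0.5135 -0.1107  0.0291]
top y@.53 slope z [-0.1026 -0.0376  0.0185] rms 0.00234 x 0.4796 0.5765
side y@.53 slope z [-0.1028 -0.0471  0.0186] rms 0.00147 x 0.4795 0.5715
```

View pics/t3.png

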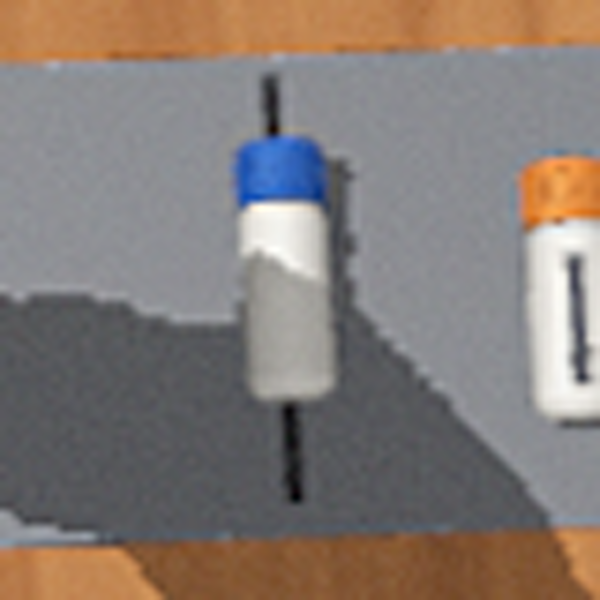

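View pics/s3.png

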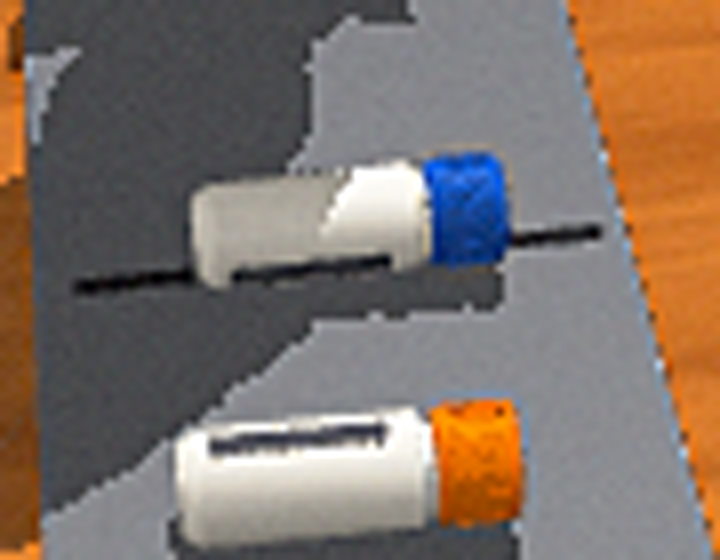

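The top crop shows the vial's mid-line at (282,140) and (292,390), against the line at about (272,140) and (288,390). That puts the vial roughly 1–3 mm to the -y side. I'll measure it at sub-pixel level.

```bash
cat > m.py <<'E'
from h import *
def cross(p,lv,up):  # subpixel crossings of level: first rising & last falling
    k=np.where(p>lv)[0]
    if len(k)<3 or k[0]==0 or k[-1]==len(p)-1:return None
    i,j=k[0],k[-1]
    return i-1+(lv-p[i-1])/(p[i]-p[i-1]), j+(p[j]-lv)/(p[j]-p[j+1])
def top(n=6,y0=292,y1=330):
    cs=[camera('top') for _ in range(n)];c=cs[0];I=np.mean([q['color'].astype(float) for q in cs],0)
    L=[];V=[]
    for v in range(172,236):
        r=I[v]; g=r.mean(1)[y0:y1]; br=(r[:,2]-r[:,0])[y0:y1]
        if br.max()>60: e=cross(br,br.max()/2,1);t='cap'
        elif g.max()>1.3*np.median(g) and g.max()>125:
            # local bg left/right
            k=np.argmax(g>0.85*g.max());m=len(g)-1-np.argmax(g[::-1]>0.85*g.max())
            lv1=(g[max(k-4,0)]+g[k+1])/2;lv2=(g[min(m+4,len(g)-1)]+g[m-1])/2
            i=k
            while g[i]>lv1:i-=1
            j=m
            while g[j]>lv2:j+=1
            e=(i+(lv1-g[i])/(g[i+1]-g[i]),j-(lv2-g[j])/(g[j-1]-g[j]));t='body'
        else: e=None
        if e:
            a,b=onz(c,y0+e[0],v,.02),onz(c,y0+e[1],v,.02);V.append([*(a+b)[:2]/2,abs(a[1]-b[1]),t=='cap'])
        else:
            w=np.clip(np.median(g)*.75-g,0,None)
            if w.sum()>30: p=onz(c,y0+(w*np.arange(len(w))).sum()/w.sum(),v,.004);L.append(p[:2])
    return np.array(L),np.array(V)
if __name__=='__main__':
    L,V=top();print(L.round(4).tolist());print(V.round(4).tolist())
E
python3 m.py
python3 - <<'E'
import sys
from h import *
# line from original top picture
I=cv2.imread('pics/top1.png').astype(float);c=camera('top');Q=[]
for v in range(177,231):
    g=I[v,300:316].mean(1);w=np.clip(np.median(g)*.8-g,0,None);Q.append(onz(c,300+(w*np.arange(16)).sum()/w.sum(),v,.004)[:2])
Q=np.array(Q);b=np.polyfit(Q[:,0]-.53,Q[:,1],1);print('orig line',b,np.std(Q[:,1]-np.polyval(b,Q[:,0]-.53)))
E
```

```text
orig line [-0.04367487 -0.09973525] 0.00019043002515433633Traceback (most recent call last):
  File "m.py", line 30, in <module>
    L,V=top();print(L.round(4).tolist());print(V.round(4).tolist())
        ~~~^^
  File "m.py", line 20, in top
    while g[j]>lv2:j+=1
          ~^^^
IndexError: index 38 is out of bounds for axis 0 with size 38
```

```bash
cat > m.py <<'E'
from h import *
def pk(d):
    i=int(np.argmax(d));i=min(max(i,1),len(d)-2);a,b,c=d[i-1:i+2];return i+.5*(a-c)/(a-2*b+c+1e-9)
LB=(-.09973525,-.04367487)
def top(n=8,uc=307.8):
    cs=[camera('top') for _ in range(n)];c=cs[0];I=np.mean([q['color'].astype(float) for q in cs],0);V=[]
    for v in range(184,219):
        r=I[v];br=r[:,2]-r[:,0];cap=br[int(uc)]>50
        d=np.diff(br if cap else r.mean(1))
        l0=int(uc)-10;l=l0+pk(d[l0:l0+8])+.5;r0=int(uc)+3;rr=r0+pk(-d[r0:r0+8])+.5
        a,b=onz(c,l,v,.02),onz(c,rr,v,.02);V.append([*(a+b)[:2]/2,abs(a[1]-b[1]),cap])
    V=np.array(V);V=V[abs(V[:,2]-.033)<.0045]
    for s,m in(('all',V[:,3]>-1),('body',V[:,3]==0),('cap',V[:,3]==1)):
        W=V[m];b=np.polyfit(W[:,0]-.53,W[:,1],1);e=W[:,1]-LB[0]-LB[1]*(W[:,0]-.53)
        print(s,len(W),'y',b[1].round(4),'slope',b[0].round(4),'off mean',e.mean().round(4),'w',W[:,2].mean().round(4),'x',W[:,0].min().round(3),W[:,0].max().round(3))
    return V
if __name__=='__main__': top()
E
python3 m.py
```

```text
all 22 y -0.1015 slope -0.0462 off mean -0.0018 w 0.0307 x 0.484 0.566
body 16 y -0.1014 slope -0.0426 off mean -0.0017 w 0.0304 x 0.484 0.544
cap 6 y -0.1015 slope -0.0506 off mean -0.002 w 0.0317 x 0.552 0.566
```

```bash
python3 - <<'E'
from h import *
b=camera('side')
S=lambda x,y,z:onz(b,260+(x+.5)/8-.5,190+(y+.5)/8-.5,z).round(4)
p=S(215,236,.02),S(490,209,.02);print(p)
for q in(S(80,288,.004),S(180,275,.004),S(520,239,.004),S(595,232,.004)):print(q)
# vertical silhouette edges, gradient-based at some columns
I=np.mean([camera('side')['color'].astype(float) for _ in range(6)],0)
for u in (314,316,318,320):
    d=np.diff(I[200:236,u,2]-I[200:236,u,0]);t=200+np.argmax(d)+.5;e=200+np.argmin(d)+.5;m=onz(b,u,(t+e)/2,.02);print(u,t,e,m.round(4),'off side',(m[1]+.1024+.0421*(m[0]-.53)).round(4))
E
```

```text
(array([ 0.486 , -0.1021,  0.02  ]), array([ 0.5678, -0.1066,  0.02  ]))
[ 0.4453 -0.0989  0.004 ]
[ 0.4751 -0.0992  0.004 ]
[ 0.5778 -0.104   0.004 ]
[ 0.6007 -0.1055  0.004 ]
314 209.5 222.5 [ 0.5517 -0.1045  0.02  ] off side -0.0011
316 209.5 223.5 [ 0.556  -0.1072  0.02  ] off side -0.0037
318 208.5 213.5 [ 0.5648 -0.0884  0.02  ] off side 0.0155
320 208.5 222.5 [ 0.5661 -0.1056  0.02  ] off side -0.0017
```

Both views put the vial about 2 mm too far towards -y, with its angle correct. I'll roll it back 2 mm with a 4 mm tip stroke.

move_arm --plan '[{"delta_pos": [-0.08,0,0],"turn": [0,0,0],"fingers": 0.6},{"delta_pos": [-0.16,0,0],"turn": [0,0,0],"fingers": 0.6},{"delta_pos": [-0.24,0,0],"turn": [0,0,0],"fingers": 0.6},{"delta_pos": [-0.284,0,0],"turn": [0,0,0],"fingers": 0.6},{"delta_pos": [-0.284,0,0.0267],"turn": [0,0,0],"fingers": 0.6},{"delta_pos": [-0.284,0,0.044],"turn": [0,0,0],"fingers": 0.6},{"delta_pos": [-0.284,0,0.048],"turn": [0,0,0],"fingers": 0.6},{"delta_pos": [-0.284,0,0.048],"turn": [0,0,0],"fingers": 0.6},{"delta_pos": [-0.284,0,0.048],"turn": [0,0,0],"fingers": 0.6}]'

```text
clock: 16.8
position: [0.5188, -0.1027, 0.05]
ee_rot: [0.726, 0.688, 0.0, 0.0]
ft_force: [0.0, 0.2, 0.1]
grip_width: 0.401
grasp_force: 0.0
```

To row units: 0.004 m / 0.75 = 0.0053, 0.0037 m / 0.75 = 0.0049.

move_arm --plan '[{"delta_pos": [0,0,0.0027],"turn": [0,0,0],"fingers": 0.6},{"delta_pos": [0,0,0.0049],"turn": [0,0,0],"fingers": 0.6},{"delta_pos": [0,0,0.0049],"turn": [0,0,0],"fingers": 0.6},{"delta_pos": [0.0013,0,0.0049],"turn": [0,0,0],"fingers": 0.6},{"delta_pos": [0.0027,0,0.0049],"turn": [0,0,0],"fingers": 0.6},{"delta_pos": [0.004,0,0.0049],"turn": [0,0,0],"fingers": 0.6},{"delta_pos": [0.0053,0,0.0049],"turn": [0,0,0],"fingers": 0.6},{"delta_pos": [0.0053,0,0.0049],"turn": [0,0,0],"fingers": 0.6},{"delta_pos": [0.0053,0,0.0049],"turn": [0,0,0],"fingers": 0.6}]'

```text
clock: 17.92
position: [0.5187, -0.0993, 0.0461]
ee_rot: [0.726, 0.688, 0.0, 0.0]
ft_force: [-2.4, -0.6, 5.2]
grip_width: 0.397
grasp_force: 2.8
```

To row units: 0.24 m / 0.75 = 0.32, 0.18 m / 0.75 = 0.24.

move_arm --plan '[{"delta_pos": [0,0,-0.0067],"turn": [0,0,0],"fingers": 0.6},{"delta_pos": [0,0,-0.0533],"turn": [0,0,0],"fingers": 0.6},{"delta_pos": [0.08,0,-0.0533],"turn": [0,0,0],"fingers": 0.6},{"delta_pos": [0.16,0,-0.0533],"turn": [0,0,0],"fingers": 0.6},{"delta_pos": [0.24,0,-0.0533],"turn": [0,0,0],"fingers": 0.6},{"delta_pos": [0.32,0,-0.0533],"turn": [0,0,0],"fingers": 0.6},{"delta_pos": [0.32,0,-0.0533],"turn": [0,0,0],"fingers": 0.6},{"delta_pos": [0.32,0,-0.0533],"turn": [0,0,0],"fingers": 0.6}]'

```text
clock: 18.92
position: [0.5315, 0.1402, 0.0857]
ee_rot: [0.726, 0.688, -0.0, 0.0]
ft_force: [0.0, -1.2, -0.0]
grip_width: 0.403
grasp_force: 0.0
```

```bash
python3 m.py; python3 - <<'E'
from h import *
axis(-.15,-.05)
A=shot('top')['color'][170:240,280:320,::-1];B=shot('side')['color'][195:240,265:345,::-1]
A=cv2.resize(A,None,fx=8,fy=8,interpolation=2);B=cv2.resize(B,(480,270),interpolation=2)
C=np.zeros((560,800,3),np.uint8);C[:,:320]=A;C[:270,320:]=B;cv2.imwrite('pics/f4.png',C)
E
```

```text
all 27 y -0.0991 slope -0.0498 off mean 0.0007 w 0.0306 x 0.484 0.569
body 20 y -0.0989 slope -0.0407 off mean 0.0008 w 0.0303 x 0.484 0.544
cap 7 y -0.0988 slope -0.0648 off mean 0.0003 w 0.0315 x 0.552 0.569
top cap 93 [ 0.5602 -0.1009  0.0316] body 280 [ 0.5134 -0.099   0.0308]
side cap 123 [ 0.5591 -0.1117  0.0274] body 312 [ 0.5137 -0.1084  0.0294]
side y@.53 slope z [-0.1008 -0.0516  0.0187] rms 0.00149 x 0.4792 0.5706
```

View pics/f4.png

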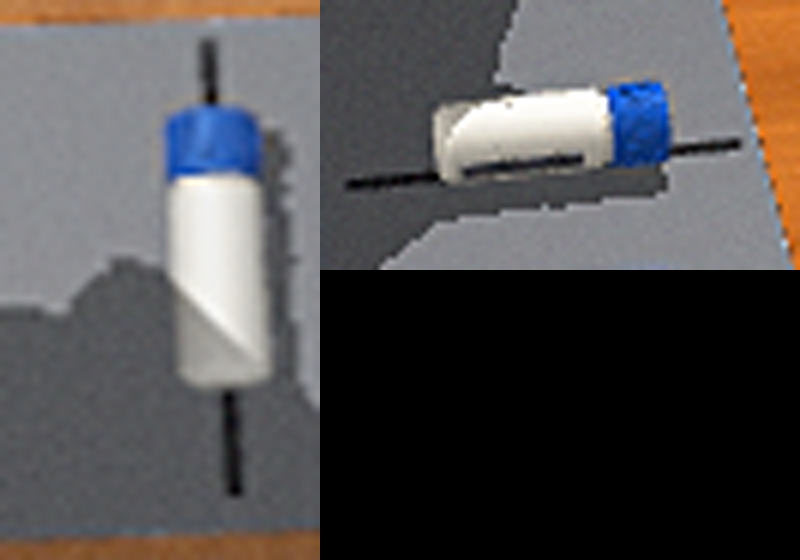

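The blue vial is centred on the line. In the top crop its mid-line is at (213,140) and (224,350), against the line at (213,140) and (225,350), so they agree to under 1 mm. The orange vial was not touched.

```bash
python3 -c "
from h import *
print(hand_in())"
```

```text
the job is handed in; nothing more can be done
None
```

I rolled the blue vial onto the black line and handed the job in at about 19 s; the last pictures show it centred on the line and parallel to it to within about 1 mm, and the arm touched nothing else.

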